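# Put a rack of stained slides in the drying oven

## Task

The rack of stained slides is ready to be dried. Pull the drying oven's door wide open by its handle, set the rack gently and upright on the chamber floor so that it stands wholly inside, close the door fully, and then press the start button on the sloping front panel all the way down. Keep the rack level on the way, and leave the other things on the bench where they are.

Things in the scene. Friction and masses are not known exactly. Their poses are not given: they have to be found in the camera images.
- oven: White bench-top drying oven, fixed, 180 mm wide, 278 mm high, 135 mm deep without its door; front toward the robot. Origin: on the bench under its middle; x runs from the front into the oven, y to the left seen from the front, z up. The closed door lies on the front frame at x = -60 mm. A plinth below the door juts out with a panel sloping at 45 degrees from (x -75, z 52) to (x -116, z 11 mm).
- shelf_mid (a point): Middle of the chamber's floor, axes as the oven, 60 mm above the bench on the oven's origin. The chamber is open only at the front (x = -60 mm); its back wall is at x = +62, side walls at y = +-72, roof 200 mm above the floor (18 mm thick; front edge flush with the frame).
- door (a joint): Opening angle of the oven's door, rad: 0 = shut (it may start slightly ajar), grows as it swings toward the robot, stop at 1.9. Upright hinge on the left; stiff, the door stays where it is left; turning it takes about 1 N at the handle. Glazed door 18 mm thick, 180 mm wide (176 mm of it from the hinge line to the handle-side edge), its underside 56 and its top 276 mm above the bench.
- door_hinge (a point): Point on the door's upright hinge line, 241 mm above the bench, in the middle of the door's thickness. Seen from above the door opens clockwise (negative about z) round it. Axes turn with the door: x square to the door, toward the oven when shut; y along the door from the handle side to the hinge; z up.
- door_handle (a point): Point on the axis of the door's upright round steel bar, 12 mm thick, at the side away from the hinge; bar ends 26 mm above and 86 mm below it. It is 241 mm above the bench, 158 mm from the hinge line along the door, 46 mm before the door's middle plane (31 mm free behind the bar). Two 10 mm studs join bar and door, 3 mm above this point and 67 mm below. Axes as door_hinge.
- slide_rack: Loose rack (0.16 kg) with nine glass slides: white tray 90 mm long (x), 62 mm wide (y), slides up to z = 31 mm. A wire bail at each end (x = +-41 mm, 45 mm wide) carries a black grip bar along x over its middle: 84 mm long, 10 mm wide, z = 53 to 64 mm. Origin: centre of the underside; z up. May go into the oven either way round.
- rack_grip (a point): Middle of the rack's grip bar, 58.5 mm above the rack's underside. Axes as the rack.
- start (a joint): Travel of the start button, m: 0 = out, 0.006 = fully down; a spring of 5 N at the full travel pushes it back.
- start_top (a point): Centre of the start button's round face (26 mm in diameter), as released; the button is at the left of the panel, 52 mm left of the oven's middle (in the middle is a fixed dial, at the right a display). It looks toward the robot and up at 45 degrees; it goes in square to the panel, along the oven's +x and down in equal parts.
- tip_box: Bystander: pipette tip box, 116 x 85 x 78 mm. Origin: centre of the underside.
- glass_beaker: Bystander: small beaker, 52 mm in diameter, 58 mm high. Origin: centre of the underside.
- timer: Bystander: small timer lying on the bench, 62 x 66 x 19 mm. Origin: centre of the underside.
- log_pad: Bystander: closed notebook lying on the bench in front of the oven, 208 x 150 x 14 mm, a pen on it. Origin: centre of the underside.
- pipette_a: Bystander: pipette lying near the bench's front edge, 36 x 244 x 29 mm. Origin: centre of the underside.

How it is judged:
By the outcome, as a careful person would: the job done as asked, in the order asked, and still so for the second after the job is handed in, with the robot touching nothing.
It also fails if it takes over 72 s, if anything falls off the work surface, if the arm or the gripper's body presses on something with over 40 N, if the wrist force passes 120 N, or if a joint passes its speed limit or range.

## Robot

A 7-joint arm with a two-finger parallel gripper is mounted at the origin on a cart in front of the work surface, level with it; the furniture and walls round the work are solid. World frame = base frame: x ahead of the robot, y to its left, z up, the work surface at z = 0. Lengths are in mm, angles in rad, forces in N, time in s.
With the tool pointing down it reaches from about 400 to 875 mm from the base axis. Payload 4.4 kg.
Tool frame: the origin (TCP) lies midway between the tips of the shut fingers; the grasp point (between the pads) lies 19 mm behind it; z points along the fingers, y is the line along which they close (so a half turn about z gives the same grasp; the last joint's range is limited). The gripper opens to 85 mm and grips with 20 to 120 N. Pads are 22 mm wide; open, the fingers measure 114 mm over their backs; the gripper's body (76 mm by 85 mm) begins 54 mm behind the grasp point. The pads swing forward as they close: fully open they stand 13 mm farther back than shut.
Start: joints at [1.069, 0.628, 0.038, 1.517, -0.027, 0.996, -0.02], TCP at [274.416, -589.248, 231.313] pointing down, gripper open.
Joint ranges: [-3.06, 3.06], [-0.37, 2.12], [-1.25, 1.32], [0.18, 2.47], [-1.1, 4.24], [0.23, 1.98], [-2.94, 2.94]. Speed limits (rad/s): [2.57, 2.57, 3.14, 3.14, 3.14, 3.14, 3.14].

## Interface

Orientations are given as a unit quaternion [w, x, y, z].
In Python, from rig import robot gives the robot as it stands.
- The arm moves only by the tool carry_out, never from a script. Its argument "series" is a list that holds one entry, the list of rows, each a list of 4 numbers: the shift along the tool's x, y, z in mm, then the turn about the tool's z in units of 8 degrees (1.0 is 8 degrees). A call has 1 to 20 rows; each row is the pose to reach, as a shift and turn from the pose commanded when the call began, along the tool's axes at that moment; what a row does not reach only later rows make up. A row lasts 1/10 s, in which the tool goes at most 50 mm and 8.59 degrees, less where a joint would pass 70% of its speed; a pose out of reach is approached as far as the arm can. A call with a gripper value outside its range is refused whole. "hand" is the opening, from 0 (shut) to 1 (fully open), set as the call begins (left out, the last holds). The fingers move at their own pace and stop on an object; the grip force is fixed at half the most. Time passes only in rows, so rows that repeat a pose let the fingers close. It gives the time, the measured TCP pose, the force, the opening and the grip force at its end, in the units of the state.
- robot.state(): the state, without advancing time (a new reading comes with each control period).
- robot.read_camera(name): name is "side" or "top"; returns the picture (480x640x3 uint8, blue, green, red); there is no depth.
- robot.calibration(name): a dict with "intrinsics" (3x3 intrinsics, pixels), "dist" ([k1, k2, p1, p2, k3] as OpenCV has them; the pictures are not rectified), "R" (3x3) and "t" (3): a world point X has camera coordinates R X + t. Camera axes: x right, y down, z forward; pixel columns grow to the right and rows downward; lengths in mm; the calibration is good to about 2 mm. A picture is of the moment at which its call begins. calibration takes no time and is no camera call.
- robot.hand_in(): hands the job in; it is judged then, once.
The state is a dict: "time_s": time; "joints": joint angles; "qd": joint speeds; "joint_torque": joint torques, N m; "tool_pos": TCP position; "eef_rot": TCP orientation; "wrist_force": force on the tool from outside, world axes, zero at the start; "wrist_torque": the same for the moment, N m; "gripper_width": finger opening in mm; "finger_force": force on a finger pad.
Only numpy, scipy, OpenCV 4.12 (cv2) and the standard library are available. Lean on these libraries where they do the work, as an engineer would, in place of code of your own. Each camera call takes 0.05 s, during which the arm holds its last target. There are 200 camera calls.

## Working session

There is one attempt and no reset: what is moved stays moved. The work goes in short steps, Python scripts to look and compute and a tool call to move; the robot and the scene stay as the last step left them, time stands still between calls to the robot, and variables do not carry over. Pictures are saved under pics/ and viewed, at most 10 in all, crops included, and the job is handed in when it is done.

Besides the shell and the picture viewer there is one more tool, called as name(argument=value, ...) on one line, values as JSON. carry_out: Moves the arm, as the interface text tells. Its arguments: {"type":"object","properties":{"series":{"type":"array","items":{"type":"array","items":{"type":"array","items":{"type":"number"}}}},"hand":{"type":"number"}},"required":["series"]}

```bash
ls; mkdir -p pics
python3 - <<'E'
from rig import robot
import cv2,numpy as np
for n in("side","top"):
    cv2.imwrite(f"pics/{n}0.png",robot.read_camera(n))
    c=robot.calibration(n);R=np.array(c["R"]);print(n,np.round(-R.T@np.array(c["t"])),np.round(R,3).tolist(),c["intrinsics"],c["dist"])
print(robot.state())
E
```

```text
pics
side [ 143.  732. 1218.] [[-0.88, -0.475, -0.011], [-0.374, 0.707, -0.6], [0.293, -0.524, -0.8]] [[609.14635354   0.         319.68625563]
 [  0.         609.14635354 242.16293446]
 [  0.           0.           1.        ]] [0.01201074 0.         0.         0.         0.        ]
top [ 228.  237. 1287.] [[-0.478, -0.878, 0.005], [-0.84, 0.455, -0.297], [0.258, -0.146, -0.955]] [[460.5897253    0.         319.41149805]
 [  0.         460.5897253  235.15995921]
 [  0.           0.           1.        ]] [-0.10290545  0.          0.          0.          0.        ]
{'time_s': 0.1, 'joints': array([ 1.06921446,  0.6292591 ,  0.03845091,  1.51823797, -0.02700744,
        0.9962938 , -0.01998297]), 'qd': array([ 0.00020565, -0.0025815 , -0.00061454, -0.00250404,  0.00205707,
       -0.00324803, -0.00077341]), 'joint_torque': array([ 4.02759135e-03, -5.64523172e+01,  1.23080146e+00, -1.93966877e+01,
        1.13323313e-02,  5.51982157e-03,  4.20692047e-06]), 'tool_pos': array([ 274.17589666, -588.7471635 ,  230.48721123]), 'eef_rot': array([-8.18704520e-04,  9.76354256e-01,  2.16175070e-01, -1.88348300e-04]), 'wrist_force': array([-0.07815117, -0.50311214, -0.42606639]), 'wrist_torque': array([ 0.04088994,  0.0423563 , -0.00981717]), 'finger_force': 0.0, 'gripper_width': 85.18015446863578}
```

View pics/side0.png

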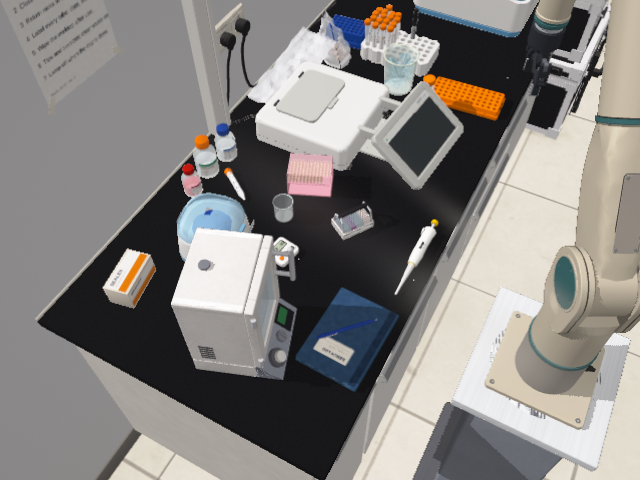

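View pics/top0.png

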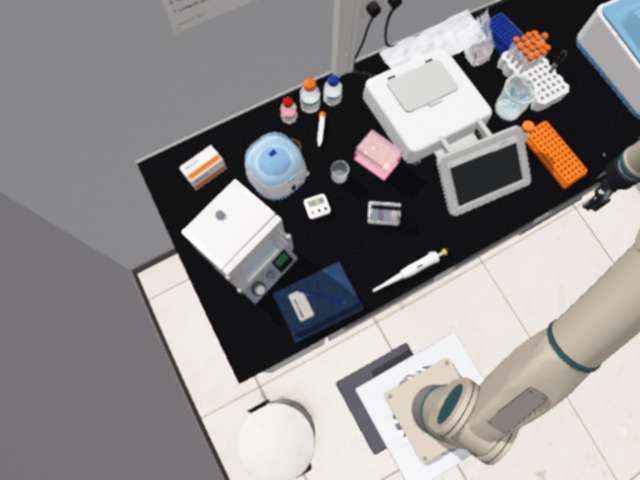

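```bash
cat > h.py <<'E'
import cv2,numpy as np
from rig import robot
C={n:robot.calibration(n) for n in("side","top")}
def ray(n,uv):
    c=C[n];R=np.array(c["R"]);t=np.array(c["t"])
    p=cv2.undistortPoints(np.array([[uv]],float),np.array(c["intrinsics"]),np.array(c["dist"]))[0,0]
    d=R.T@np.array([p[0],p[1],1]);return -R.T@t,d/np.linalg.norm(d)
def plane(n,uv,z):
    o,d=ray(n,uv);return o+d*(z-o[2])/d[2]
def tri(a,b):
    (o1,d1),(o2,d2)=ray("side",a),ray("top",b)
    s=np.linalg.lstsq(np.c_[d1,-d2],o2-o1,rcond=None)[0]
    p,q=o1+d1*s[0],o2+d2*s[1];return (p+q)/2,np.linalg.norm(p-q)
def proj(n,X):
    c=C[n];return cv2.projectPoints(np.array(X,float).reshape(-1,3),cv2.Rodrigues(np.array(c["R"]))[0],np.array(c["t"]),np.array(c["intrinsics"]),np.array(c["dist"]))[0][:,0]
def crop(im,x,y,w,h,k):
    o=cv2.resize(im[y:y+h,x:x+w],None,fx=k,fy=k,interpolation=cv2.INTER_CUBIC)
    for i in range((-x)%10,w,10):
        cv2.line(o,(i*k,0),(i*k,4),(0,255,255),1)
        if (x+i)%20==0: cv2.putText(o,str(x+i),(i*k,13),0,.35,(0,255,255),1)
    for j in range((-y)%10,h,10):
        cv2.line(o,(0,j*k),(4,j*k),(0,255,255),1)
        if (y+j)%20==0: cv2.putText(o,str(y+j),(5,j*k+4),0,.35,(0,255,255),1)
    return o
def sheet(name,items,W=800,H=600):
    s=np.zeros((H,W,3),np.uint8)
    for im,(x,y,w,h,k),(px,py) in items:
        o=crop(im,x,y,w,h,k);s[py:py+o.shape[0],px:px+o.shape[1]]=o[:H-py,:W-px]
    cv2.imwrite(name,s)
E
python3 - <<'E'
from h import *
s=cv2.imread("pics/side0.png");t=cv2.imread("pics/top0.png")
sheet("pics/a.png",[(s,(170,222,135,160,3),(0,0)),(t,(180,178,125,125,3),(410,0)),
 (s,(325,198,55,45,4),(410,385)),(t,(360,195,46,36,4),(610,385)),(s,(520,10,70,100,1),(0,485)),(t,(570,130,70,90,1),(100,485))])
print(np.round(proj("side",[274,-589,231])),proj("top",[274,-589,231]))
E
```

```text
[[529.  86.]] [[590.19779218 196.12653926]]
```

View pics/a.png

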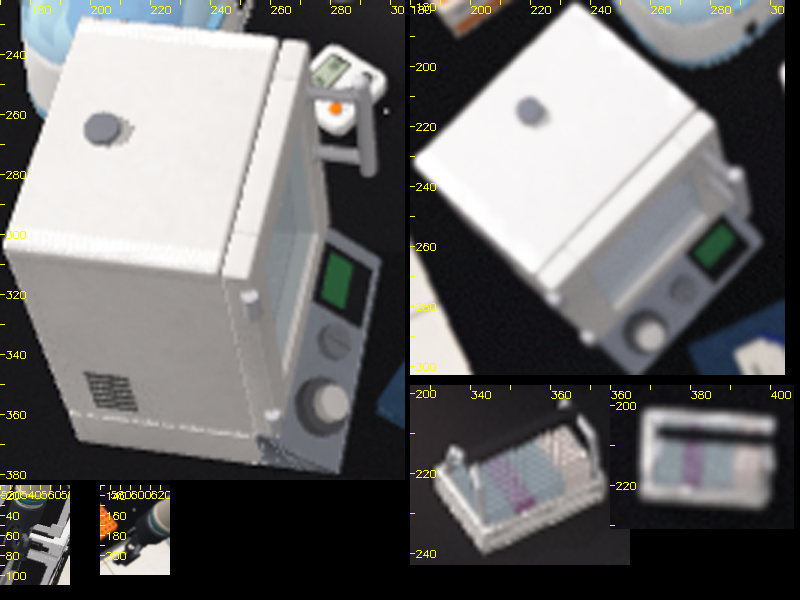

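Run:
```python
from h import *
np.set_printoptions(precision=1,suppress=True)
print("roof side",*[plane("side",p,278) for p in[(197,229.5),(262.5,236),(244,312),(171.5,301)]])
print("roof top",*[plane("top",p,278) for p in[(235.7,179),(275,213),(220,268.5),(181.7,231.3)]])
print("roof tri",*[tri(a,b) for a,b in zip([(197,229.5),(262.5,236),(244,312),(171.5,301)],[(235.7,179),(275,213),(220,268.5),(181.7,231.3)])])
print("bar top",tri((292,250.5),(289,235)),plane("side",(292,250.5),267),plane("top",(289,235),267))
print("bar bottom",plane("side",(293,279),155))
print("button",tri((278.5,357),(260,289)))
# rack: grip bar ends, tray corners
s=cv2.imread("pics/side0.png");t=cv2.imread("pics/top0.png")
print("gripbar top img",*[plane("top",p,64) for p in[(372.3,201.5),(401,204)]],"side",*[plane("side",p,60) for p in[(337,214),(363,203.5)]])
print("tray side",*[plane("side",p,0) for p in[(343.5,239),(374.5,226)]])
```

```text
roof side [715.1 200.2 278. ] [592.8 153.7 278. ] [532.5 314.6 278. ] [660.5 356.7 278. ]
roof top [720.7 191.3 278. ] [598.3 147.5 278. ] [539.1 316.9 278. ] [661.9 358.5 278. ]
roof tri (array([727.6, 190.2, 260.3]), np.float64(3.083787426967008)) (array([600.8, 146.1, 265.5]), np.float64(3.8921880515832257)) (array([534.9, 315.9, 280.6]), np.float64(6.598118488514789)) (array([659.7, 358. , 281.1]), np.float64(1.5752843622721582))
bar top (array([539.6, 140.4, 250.4]), np.float64(7.415165802760262)) [529.  150.4 267. ] [538.4 142.5 267. ]
bar bottom [535.8 145.  155. ]
button (array([510.2, 263.3,  29.4]), np.float64(0.1587802637295718))
gripbar top img [ 575.8 -131.1   64. ] [ 530.2 -199.6   64. ] side [ 570.4 -124.4   60. ] [ 528.7 -184.8   60. ]
tray side [ 540.8 -104.2    0. ] [ 489.9 -178.1    0. ]
```

Run:
```python
from h import *
s=cv2.imread("pics/side0.png");t=cv2.imread("pics/top0.png")
sheet("pics/b.png",[(s,(262,235,48,55,6),(0,0)),(t,(262,205,45,50,6),(300,0)),
 (s,(326,196,55,45,7),(0,335)),(t,(360,195,48,36,8),(390,310))],800,600)
a=np.radians(19.5);R=np.array([[np.cos(a),-np.sin(a),0],[np.sin(a),np.cos(a),0],[0,0,1]]);O=np.array([620.5,252.5,0])
for n in C:
  print(n,"bar top/bot",proj(n,[O+R@[-115,-72,267],O+R@[-115,-72,155]]).round(1).tolist(),"roof",proj(n,[O+R@[x,y,278] for x,y in((75,-90),(-60,-90),(-60,90),(75,90))]).round(1).tolist(),"btn",proj(n,[O+R@[-101,52,37]]).round(1))
  a=np.radians(56);u=np.array([np.cos(a),np.sin(a),0]);v=np.array([-u[1],u[0],0]);G=np.array([550,-162,0])
  print("rack grip ends",proj(n,[G+k*42*u+[0,0,64] for k in(-1,1)]).round(1).tolist(),"tray",proj(n,[G+i*45*u+j*31*v for i,j in((1,1),(1,-1),(-1,-1),(-1,1))]).round(1).tolist())
```

```text
side bar top/bot [[289.9, 247.6], [292.6, 279.4]] roof [[196.7, 225.7], [263.6, 233.6], [242.5, 312.8], [169.3, 303.3]] btn [[278.1 357.5]]
rack grip ends [[366.0, 199.5], [336.4, 211.7]] tray [[341.0, 236.8], [329.4, 219.9], [359.7, 207.3], [371.9, 223.6]]
top bar top/bot [[288.0, 236.6], [290.7, 249.5]] roof [[235.1, 179.1], [275.8, 214.6], [220.8, 270.6], [180.3, 232.3]] btn [[258.6 289.9]]
rack grip ends [[400.8, 205.5], [371.5, 202.8]] tray [[367.5, 220.3], [368.8, 200.8], [398.6, 203.6], [397.7, 223.1]]
```

View pics/b.png

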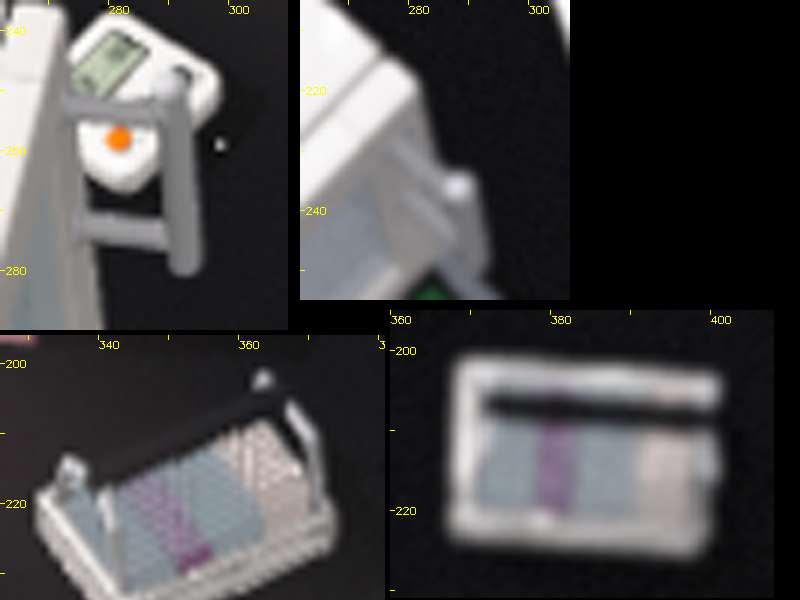

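Run:
```python
from h import *
np.set_printoptions(precision=1,suppress=True)
e=[((336.2,214.8),(371,206.1)),((364.3,203.5),(400.3,208))]
for a,b in e: print(tri(a,b),plane("side",a,62),plane("top",b,62))
print(*[plane("top",p,0) for p in[(367,223.9),(398.3,225.6)]])
```

```text
(array([ 568.9, -121.7,   59.5]), np.float64(4.370665561457497)) [ 570.3 -119.7   62. ] [ 566.  -121.3   62. ]
(array([ 527.6, -197.2,   46.5]), np.float64(5.274566925817176)) [ 525.2 -184.7   62. ] [ 521.2 -192.1   62. ]
[ 540.3 -100.4    0. ] [ 491.5 -179.4    0. ]
```

```bash
cat >> h.py <<'E'
def yaw(q): return np.degrees(2*np.arctan2(q[2],q[1]))
def rows(P,st=None,cur=None):
    st=robot.state()
    p=np.array(st["tool_pos"]);y0=yaw(st["eef_rot"])
    if cur is not None: p=np.array(cur[:3]);y0=cur[3]
    a=np.radians(y0);c,s=np.cos(a),np.sin(a);out=[]
    for x,y,z,w in P:
        d=np.array([x,y,z])-p;dy=(w-y0+180)%360-180
        out.append([round(float(v),1) for v in(c*d[0]+s*d[1],s*d[0]-c*d[1],-d[2])]+[round(-dy/8,2)])
    print("pose",p.round(1),round(y0,1));print(out)
a=np.radians(19.5);OR=np.array([[np.cos(a),-np.sin(a),0],[np.sin(a),np.cos(a),0],[0,0,1]]);OO=np.array([620.5,252.5,0])
def ov(x,y,z): return OO+OR@np.array([x,y,z])
E
python3 - <<'E'
from h import *
rows([(274.4,-589.2,380,25),(536,146,380,109.5),(536,146,340,109.5)],cur=(274.4,-589.2,231.3,24.96))
print(plane("top",(445,210),200),plane("top",(445,210),100))
E
```

```text
pose [ 274.4 -589.2  231.3] 25.0
[[0.0, 0.0, -148.7, -0.0], [547.4, -556.1, -148.7, -10.57], [547.4, -556.1, -108.7, -10.57]]
[ 429.3560712 -241.8735816  200.       ] [ 447.8496551  -285.88330399  100.        ]
```

carry_out(series=[[[0, 0, -50, 0], [0, 0, -100, 0], [0, 0, -148, 0], [40, -40, -148, -1], [75, -75, -148, -2], [110, -110, -148, -3], [145, -147, -148, -4], [180, -183, -148, -5], [215, -218, -148, -6], [250, -254, -148, -7], [285, -290, -148, -8], [320, -325, -148, -9], [355, -360, -148, -10], [390, -396, -148, -10.57], [425, -432, -148, -10.57], [460, -467, -148, -10.57], [495, -503, -148, -10.57], [530, -538, -140, -10.57], [547.4, -556.1, -125, -10.57], [547.4, -556.1, -109, -10.57]]], hand=0.35)

```text
time_s: 2.1
tool_pos: [536.0, 152.1, 339.5]
eef_rot: [-0.001, 0.574, 0.819, 0.002]
wrist_force: [0.0, -1.0, -0.1]
gripper_width: 30.2
finger_force: 0.0
```

Run:
```python
from h import *
s=robot.read_camera("side");t=robot.read_camera("top")
st=robot.state();print(st["tool_pos"],yaw(st["eef_rot"]),st["joints"].round(2),st["gripper_width"],st["wrist_force"])
for n in C: print(proj(n,[st["tool_pos"],[536,146,267]]))
sheet("pics/c.png",[(s,(230,130,200,150,3),(0,0)),(t,(220,170,100,100,2),(600,0)),(t,(220,170,100,100,2),(600,250))])
cv2.imwrite("pics/c_s.png",s)
rows([(536,146,252,109.5)])
```

```text
[534.38250395 146.25289437 337.71365733] 109.66046191319509 [ 0.05  0.43 -0.54  1.62  0.23  1.16 -0.21] 30.02118412116922 [-0.73064118 -0.89484195  0.19286362]
[[288.79232838 225.22034333]
 [290.00586231 247.50535845]]
[[286.41500958 227.65931637]
 [288.12814281 236.55745122]]
pose [534.4 146.3 337.7] 109.7
[[-0.8, 1.4, 85.7, np.float64(0.02)]]
```

View pics/c.png

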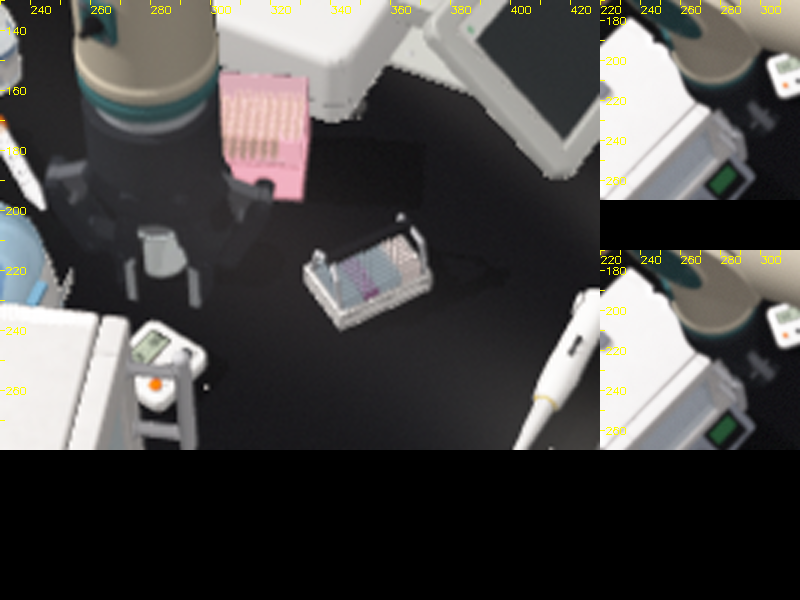

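The hand hangs above the handle bar (bar top at about 290,248 in the side view). The fingertips straddle it along the door normal. The rack stands free at about (350,220).

carry_out(series=[[[0, 1, 20, 0], [0, 1, 40, 0], [0, 1, 50, 0], [0, 1, 58, 0], [0, 1, 66, 0], [0, 1, 74, 0], [0, 1, 80, 0], [0, 1, 85, 0], [0, 1, 85, 0]]])

```text
time_s: 3.1
tool_pos: [536.5, 146.1, 254.7]
eef_rot: [-0.0, 0.577, 0.817, -0.0]
wrist_force: [-0.1, 0.2, -0.2]
gripper_width: 30.0
finger_force: 0.0
```

carry_out(series=[[[0, 0, 0, 0], [0, 0, 0, 0], [0, 0, 0, 0], [0, 0, 0, 0], [0, 0, 0, 0]]], hand=0)

```text
time_s: 3.6
tool_pos: [536.6, 146.1, 255.6]
eef_rot: [-0.0, 0.577, 0.817, -0.0]
wrist_force: [-2.7, -1.0, 5.2]
gripper_width: 7.4
finger_force: 58.9
```

Run:
```python
from h import *
st=robot.state();p=st["tool_pos"];print(p,yaw(st["eef_rot"]),st["joints"].round(2),st["gripper_width"],st["finger_force"],st["wrist_force"])
s=robot.read_camera("side");t=robot.read_camera("top");sheet("pics/d.png",[(s,(210,130,130,160,3),(0,0)),(t,(190,150,130,130,3),(400,0))])
H=ov(-69,86,0)[:2];v=p[:2]-H;print(H,np.linalg.norm(v),np.degrees(np.arctan2(v[1],v[0])))
```

```text
[536.55536704 146.13985784 255.6481164 ] 109.52381439892768 [ 0.02  0.51 -0.51  1.74  0.29  0.97 -0.26] 7.406540443379424 58.86409521102905 [-2.65165165 -1.04616072  5.21939655]
[526.75034722 310.53449495] 164.6867788378463 -86.58674070939212
```

View pics/d.png

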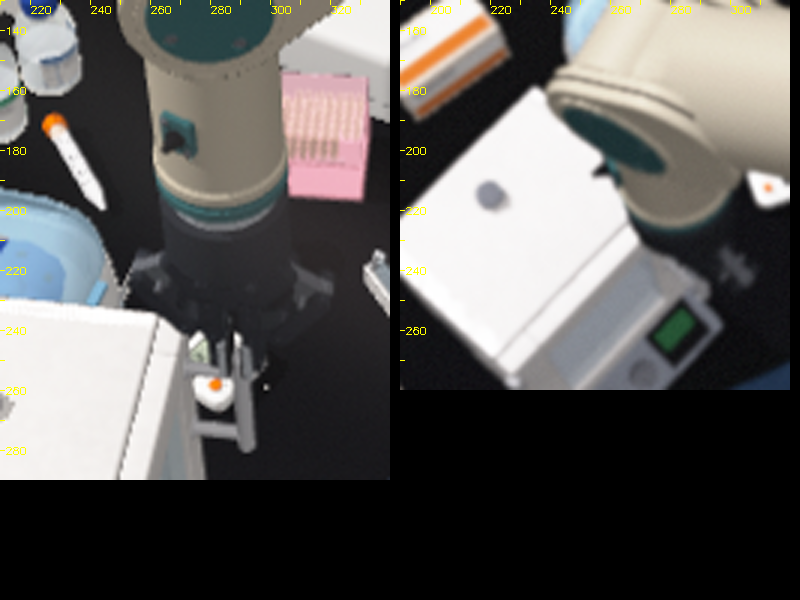

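Run:
```python
from h import *
H=ov(-69,86,0)[:2];P=[]
for k in range(4,105,4):
    a=np.radians(-86.6-k);P.append((H[0]+164.7*np.cos(a),H[1]+164.7*np.sin(a),253,109.5-k))
rows(P,cur=(536.5,146.1,253,109.5))
```

```text
pose [536.5 146.1 253. ] 109.5
[[3.6, -10.9, -0.0, 0.5], [7.9, -21.6, -0.0, 1.0], [13.0, -31.9, -0.0, 1.5], [18.7, -41.8, -0.0, 2.0], [25.2, -51.3, -0.0, 2.5], [32.3, -60.4, -0.0, 3.0], [40.0, -68.9, -0.0, 3.5], [48.3, -76.9, -0.0, 4.0], [57.1, -84.3, -0.0, 4.5], [66.4, -91.0, -0.0, 5.0], [76.2, -97.1, -0.0, 5.5], [86.3, -102.5, -0.0, 6.0], [96.8, -107.1, -0.0, 6.5], [107.6, -111.0, -0.0, 7.0], [118.7, -114.2, -0.0, 7.5], [129.9, -116.5, -0.0, 8.0], [141.3, -118.1, -0.0, 8.5], [152.8, -118.9, -0.0, 9.0], [164.3, -118.9, -0.0, 9.5], [175.8, -118.1, -0.0, 10.0], [187.1, -116.4, -0.0, 10.5], [198.4, -114.0, -0.0, 11.0], [209.4, -110.9, -0.0, 11.5], [220.2, -106.9, -0.0, 12.0], [230.7, -102.2, -0.0, 12.5], [240.9, -96.8, -0.0, 13.0]]
```

carry_out(series=[[[3.6, -10.9, 0, 0.5], [7.9, -21.6, 0, 1], [13, -31.9, 0, 1.5], [18.7, -41.8, 0, 2], [25.2, -51.3, 0, 2.5], [32.3, -60.4, 0, 3], [40, -68.9, 0, 3.5], [40, -68.9, 0, 3.5]]])

```text
time_s: 4.5
tool_pos: [458.0, 161.2, 255.6]
eef_rot: [0.0, 0.757, 0.653, 0.0]
wrist_force: [-2.1, -1.3, 4.0]
gripper_width: 7.8
finger_force: 59.3
```

Run:
```python
from h import *
st=robot.state();p=st["tool_pos"];print(p,yaw(st["eef_rot"]),st["joints"].round(2),st["gripper_width"],st["finger_force"],st["wrist_force"],st["wrist_torque"])
s=robot.read_camera("side");t=robot.read_camera("top");sheet("pics/e.png",[(s,(210,160,140,170,3),(0,0)),(t,(190,150,130,130,3),(425,0))])
```

```text
[457.95942004 161.24604052 255.64788663] 81.58873896979831 [-0.1   0.39 -0.41  1.92  0.2   0.87 -0.75] 7.798682383473797 59.27622735500336 [-2.1051162  -1.25764968  3.99711005] [-0.3480274   0.39020674  0.06776266]
```

View pics/e.png

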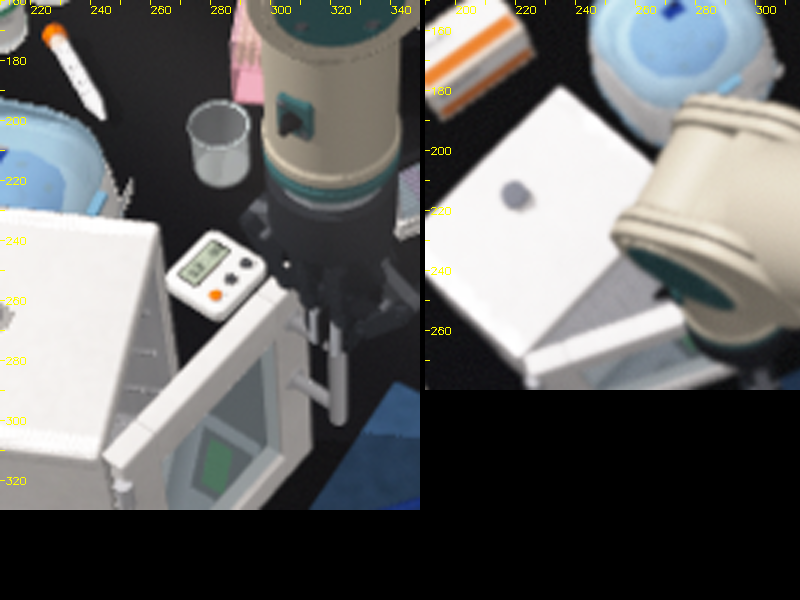

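Both views show the door opening with the bar held at about (322,275) in the side view.

Run:
```python
from h import *
H=ov(-69,86,0)[:2]
f=lambda k:(H[0]+164.7*np.cos(np.radians(-86.6-k)),H[1]+164.7*np.sin(np.radians(-86.6-k)),253,109.5-k)
rows([f(k) for k in np.arange(32.5,102,4.5)],cur=f(28))
```

```text
pose [458.2 160.8 253. ] 81.5
[[4.1, -12.3, -0.0, np.float64(0.56)], [9.1, -24.2, -0.0, np.float64(1.12)], [15.0, -35.7, -0.0, np.float64(1.69)], [21.9, -46.7, -0.0, np.float64(2.25)], [29.5, -57.1, -0.0, np.float64(2.81)], [38.0, -66.9, -0.0, np.float64(3.38)], [47.2, -75.9, -0.0, np.float64(3.94)], [57.1, -84.3, -0.0, np.float64(4.5)], [67.6, -91.8, -0.0, np.float64(5.06)], [78.6, -98.5, -0.0, np.float64(5.62)], [90.2, -104.3, -0.0, np.float64(6.19)], [102.2, -109.2, -0.0, np.float64(6.75)], [114.5, -113.1, -0.0, np.float64(7.31)], [127.1, -116.1, -0.0, np.float64(7.88)], [139.9, -118.0, -0.0, np.float64(8.44)], [152.8, -118.9, -0.0, np.float64(9.0)]]
```

carry_out(series=[[[4.1, -12.3, 0, 0.56], [9.1, -24.2, 0, 1.12], [15, -35.7, 0, 1.69], [21.9, -46.7, 0, 2.25], [29.5, -57.1, 0, 2.81], [38, -66.9, 0, 3.38], [47.2, -75.9, 0, 3.94], [57.1, -84.3, 0, 4.5], [67.6, -91.8, 0, 5.06], [78.6, -98.5, 0, 5.62], [90.2, -104.3, 0, 6.19], [102.2, -109.2, 0, 6.75], [114.5, -113.1, 0, 7.31], [127.1, -116.1, 0, 7.88], [139.9, -118, 0, 8.44], [152.8, -118.9, 0, 9], [152.8, -118.9, 0, 9], [152.8, -118.9, 0, 9]]])

```text
time_s: 6.4
tool_pos: [366.6, 330.7, 255.7]
eef_rot: [-0.001, 0.997, 0.083, 0.003]
wrist_force: [6.1, -0.8, 0.5]
gripper_width: 7.7
finger_force: 59.3
```

carry_out(series=[[[0, 0, 0, 0], [0, 0, 0, 0], [0, 0, -20, 0], [0, 0, -50, 0], [0, 0, -100, 0]]], hand=0.35)

```text
time_s: 6.9
tool_pos: [361.7, 328.3, 353.9]
eef_rot: [0.002, 0.996, 0.084, -0.003]
wrist_force: [0.4, 0.6, 0.3]
gripper_width: 29.9
finger_force: 0.0
```

Run:
```python
from h import *
st=robot.state();p=st["tool_pos"];print(p,yaw(st["eef_rot"]),st["joints"].round(2),st["gripper_width"],st["time_s"])
# rack: grip tray end: rack centre (544.5,-156), yaw 56.8; which end?
for yr in (56.8,236.8):
  u=np.array([np.cos(np.radians(yr)),np.sin(np.radians(yr))]);print("end(-45) point",np.array([544.5,-156])-45*u)
```

```text
[361.72550107 328.32524173 353.93227711] 9.602297961243051 [-0.67  0.27 -0.16  1.76  0.05  1.12 -2.25] 29.883472989452983 6.9
end(-45) point [ 519.85965494 -193.65439411]
end(-45) point [ 569.14034506 -118.34560589]
```

Run:
```python
from h import *
rows([(518.5,-196,354,57),(518.5,-196,150,57)],cur=(361.9,326.5,354,9.5))
```

```text
pose [361.9 326.5 354. ] 9.5
[[68.2, 541.2, -0.0, -5.94], [68.2, 541.2, 204.0, -5.94]]
```

carry_out(series=[[[6, 45, 0, -0.5], [12, 93, 0, -1], [18, 142, 0, -1.5], [24, 190, 0, -2], [30, 238, 0, -2.5], [36, 287, 0, -3], [42, 335, 0, -3.5], [48, 384, 20, -4], [54, 428, 50, -4.5], [60, 470, 85, -5], [65, 510, 120, -5.5], [68.2, 541.2, 150, -5.94], [68.2, 541.2, 190, -5.94], [68.2, 541.2, 204, -5.94], [68.2, 541.2, 204, -5.94], [68.2, 541.2, 204, -5.94], [68.2, 541.2, 204, -5.94]]], hand=1)

```text
time_s: 8.6
tool_pos: [521.4, -192.6, 152.8]
eef_rot: [0.001, 0.878, 0.478, 0.001]
wrist_force: [0.9, -0.0, 0.3]
gripper_width: 85.8
finger_force: 0.0
```

Run:
```python
from h import *
s=robot.read_camera("side");t=robot.read_camera("top")
st=robot.state();p=st["tool_pos"];print(p,yaw(st["eef_rot"]),st["joints"].round(2),st["gripper_width"],st["time_s"])
y=np.radians(yaw(st["eef_rot"]));w=np.array([np.sin(y),-np.cos(y),0])
for n in C: print(n,proj(n,[p+[0,0,13]+w*42.5,p+[0,0,13]-w*42.5,p+[0,0,13]]).round(1).tolist())
sheet("pics/f.png",[(s,(300,120,120,125,4),(0,0)),(t,(340,150,100,100,3),(490,0)),(s,(180,210,160,170,1),(490,310)),(t,(160,170,130,150,1),(660,310))])
rows([(518.5,-196,-3,57)],cur=(518.5,-196,150,57))
```

```text
[ 521.32027785 -192.67618504  152.8220672 ] 57.09571965091787 [ 0.32  0.59 -0.03  1.86  0.02  0.68 -0.29] 85.54208468578041 8.7
side [[360.1, 161.8], [379.0, 184.8], [369.4, 173.1]]
top [[407.4, 179.3], [406.9, 209.1], [407.2, 194.0]]
pose [ 518.5 -196.   150. ] 57
[[0.0, 0.0, 153.0, 0.0]]
```

View pics/f.png

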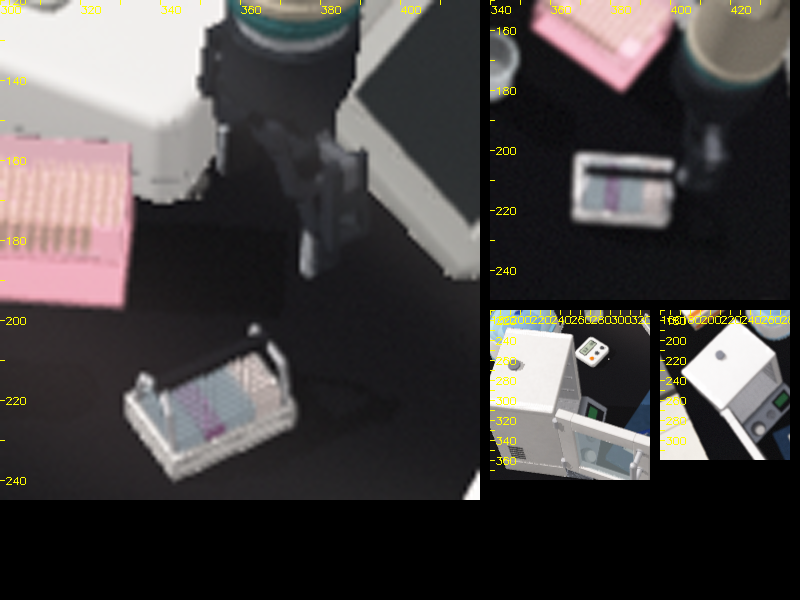

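Side view: rack untouched at (352,220), open hand above its near end, and the door wide open at the lower right.

carry_out(series=[[[-4.3, 0, 25, 0], [-4.3, 0, 60, 0], [-4.3, 0, 95, 0], [-4.3, 0, 110, 0], [-4.3, 0, 120, 0], [-4.3, 0, 130, 0], [-4.3, 0, 138, 0], [-4.3, 0, 145, 0], [-4.3, 0, 150, 0], [-4.3, 0, 154, 0], [-4.3, 0, 154, 0]]])

```text
time_s: 9.8
tool_pos: [517.8, -196.4, -3.0]
eef_rot: [-0.0, 0.879, 0.478, -0.0]
wrist_force: [-0.1, 0.1, -0.2]
gripper_width: 85.4
finger_force: 0.0
```

carry_out(series=[[[0, 0, 0, 0], [0, 0, 0, 0], [0, 0, 0, 0], [0, 0, 0, 0], [0, 0, 0, 0], [0, 0, 0, 0]]], hand=0)

```text
time_s: 10.4
tool_pos: [518.2, -196.6, -1.9]
eef_rot: [0.0, 0.879, 0.478, 0.0]
wrist_force: [-1.9, -0.4, 5.0]
gripper_width: 60.4
finger_force: 64.6
```

carry_out(series=[[[0, 0, -4, 0], [0, 0, -10, 0], [0, 0, -20, 0], [0, 0, -35, 0], [0, 0, -50, 0], [0, 0, -65, 0], [0, 0, -80, 0], [0, 0, -80, 0], [0, 0, -80, 0], [0, 0, -80, 0]]])

```text
time_s: 11.4
tool_pos: [517.5, -196.3, 77.0]
eef_rot: [-0.0, 0.879, 0.478, -0.0]
wrist_force: [0.1, -0.1, -2.3]
gripper_width: 60.5
finger_force: 65.1
```

Run:
```python
from h import *
s=robot.read_camera("side");t=robot.read_camera("top")
st=robot.state();p=st["tool_pos"];print(p,yaw(st["eef_rot"]),st["gripper_width"],st["finger_force"],st["wrist_force"],st["wrist_torque"])
cv2.imwrite("pics/g_s.png",s);cv2.imwrite("pics/g_t.png",t)
sheet("pics/g.png",[(s,(300,100,110,150,4),(0,0)),(t,(340,150,90,100,4),(440,0))])
y=np.radians(57);u=np.array([np.cos(y),np.sin(y),0]);w=np.array([-u[1],u[0],0])
for z0 in [-4]:
  c=p+46*u+[0,0,z0-p[2]+80-3+4-0] 
  c[2]=p[2]+1.9
  for n in C: print(n,"far bot corners, near bot corners, bar ends",proj(n,[c+45*u+31*w,c+45*u-31*w,c-45*u+31*w,c-45*u-31*w,c+42*u+[0,0,64],c-42*u+[0,0,64]]).round(1).tolist())
```

```text
[ 517.44002673 -196.24002811   76.67902916] 57.054004372049974 60.12464983143442 65.0527985394001 [-0.46110375 -1.0694021  -0.937299  ] [-0.0833246   0.07003598 -0.00337222]
side far bot corners, near bot corners, bar ends [[343.9, 219.5], [331.3, 202.4], [375.7, 205.6], [362.6, 189.1], [339.0, 192.9], [369.5, 180.0]]
top far bot corners, near bot corners, bar ends [[370.6, 214.3], [371.5, 193.7], [402.7, 216.7], [403.1, 196.2], [374.8, 195.4], [406.0, 197.8]]
```

View pics/g.png

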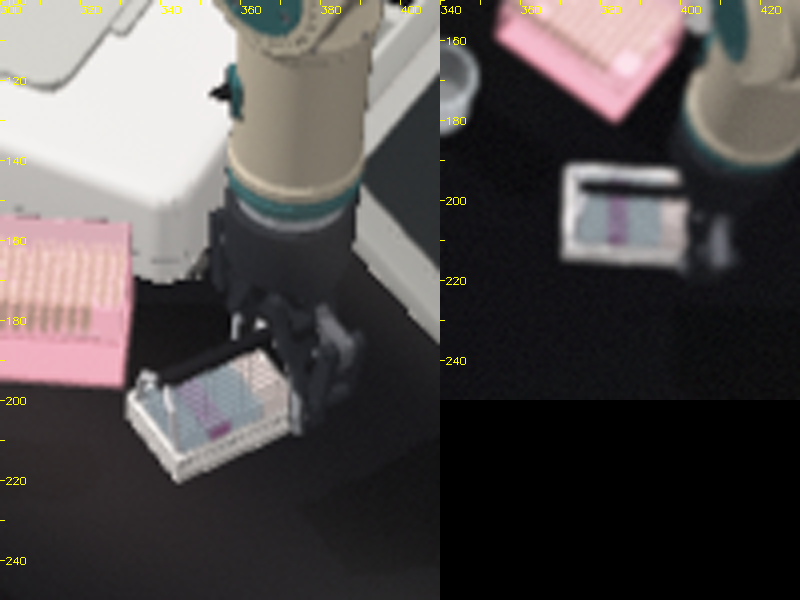

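Run:
```python
from h import *
A=ov(-200,0,0);print(A, ov(-100,0,0))
s=(517.5,-196.3,77,57.05)
rows([(*(np.array([517.5,-196.3])*(1-k)+A[:2]*k),120,57.05+(19.5-57.05)*k) for k in (.1,1)],cur=s)
for q in[(340,171),(317,206)]: print(plane("top",q,30))
```

```text
[431.97170178 185.73862815   0.        ] [526.23585089 219.11931408   0.        ]
pose [ 517.5 -196.3   77. ] 57.0
[[27.4, -28.0, -43.0, 0.47], [274.1, -279.6, -43.0, 4.69]]
[ 715.95158571 -105.96673969   30.        ]
[650.16193293   8.03927828  30.        ]
```

carry_out(series=[[[0, 0, -15, 0], [0, 0, -30, 0], [6, -6, -43, 0.1], [20, -21, -43, 0.35], [38, -39, -43, 0.66], [58, -59, -43, 1], [79, -80, -43, 1.35], [100, -102, -43, 1.7], [121, -124, -43, 2.07], [142, -145, -43, 2.43], [163, -167, -43, 2.8], [184, -188, -43, 3.15], [205, -209, -43, 3.5], [224, -229, -43, 3.84], [241, -246, -43, 4.13], [255, -260, -43, 4.36], [266, -271, -43, 4.55], [272, -278, -43, 4.65], [274, -279.6, -43, 4.69], [274, -279.6, -43, 4.69]]])

```text
time_s: 13.5
tool_pos: [432.2, 185.5, 120.3]
eef_rot: [0.0, 0.985, 0.17, -0.0]
wrist_force: [0.4, 0.4, -0.9]
gripper_width: 60.5
finger_force: 65.3
```

Run:
```python
from h import *
st=robot.state();p=st["tool_pos"];print(p,yaw(st["eef_rot"]),st["joints"].round(2),st["gripper_width"],st["finger_force"],st["time_s"])
s=robot.read_camera("side");t=robot.read_camera("top")
cv2.imwrite("pics/h_s.png",s);cv2.imwrite("pics/h_t.png",t)
print(OR.T@(robot.state()["tool_pos"]-OO))
# door pose: mask not needed; print predicted door-handle end
rows([(*ov(-100,0,0)[:2],120,19.5)])
```

```text
[432.22355837 185.47836285 120.30809127] 19.54486155913764 [-0.63  0.57  0.24  2.12 -0.28  0.48 -1.41] 60.49359267371846 65.29545424506068 13.5
[-199.82904864   -1.23447085  120.34601266]
pose [432.5 184.6 120.3] 19.5
[[99.8, -1.3, 0.3, np.float64(-0.0)]]
```

carry_out(series=[[[0, 0, 15, 0], [0, 0, 30, 0], [5, -0.5, 44, 0], [20, -1, 50, 0], [38, -1, 50, 0], [54, -1, 50, 0], [68, -1, 50, 0], [78, -1, 50, 0], [84, -1, 50, 0], [86, -1, 50, 0], [86, -1, 50, 0]]])

```text
time_s: 14.7
tool_pos: [512.8, 214.9, 70.2]
eef_rot: [0.0, 0.986, 0.169, -0.0]
wrist_force: [0.1, -1.0, -1.3]
gripper_width: 60.1
finger_force: 65.3
```

carry_out(series=[[[1.5, 0, 0, 0], [3, 0, 0, 0], [4.5, 0, 0, 0], [6, 0, 0, 0], [7.5, 0, 0, 0], [9, 0, 0, 0], [9, 0, 0, 0]]])

```text
time_s: 15.4
tool_pos: [521.9, 218.3, 70.3]
eef_rot: [-0.0, 0.986, 0.17, 0.0]
wrist_force: [0.2, 0.6, -1.9]
gripper_width: 60.4
finger_force: 65.3
```

Run:
```python
from h import *
st=robot.state();p=st["tool_pos"];print(p,yaw(st["eef_rot"]),st["gripper_width"],st["finger_force"],st["time_s"],st["wrist_force"],st["wrist_torque"],st["joint_torque"].round(1))
print(OR.T@(p-OO))
```

```text
[521.88691001 218.34263907  70.32948712] 19.529772563638012 60.38436544310436 65.30144277960062 15.4 [ 0.16433753  0.64029518 -1.91144678] [-0.01330571  0.11928023 -0.00435184] [ -0.  -54.2   4.2 -11.6   0.   -0.1  -0. ]
[-104.35875156    0.71958021   70.32948712]
```

carry_out(series=[[[1, 0, 0, 0], [2, 0, 0, 0], [3, 0, 0, 0], [3, 0, 0, 0]]])

```text
time_s: 15.8
tool_pos: [524.6, 219.3, 70.3]
eef_rot: [-0.0, 0.986, 0.17, 0.0]
wrist_force: [-0.3, 1.1, -1.8]
gripper_width: 60.1
finger_force: 65.3
```

carry_out(series=[[[1, 0, 0, 0], [2, 0, 0, 0], [2, 0, 0, 0]]])

```text
time_s: 16.1
tool_pos: [526.5, 220.0, 70.4]
eef_rot: [-0.0, 0.986, 0.17, 0.0]
wrist_force: [0.2, -0.3, -1.2]
gripper_width: 60.5
finger_force: 65.3
```

carry_out(series=[[[1, 0, 0, 0], [1, 0, 0, 0]]])

```text
time_s: 16.3
tool_pos: [527.4, 220.3, 70.4]
eef_rot: [-0.0, 0.986, 0.17, 0.0]
wrist_force: [0.5, 0.3, -1.8]
gripper_width: 60.3
finger_force: 65.3
```

Run:
```python
from h import *
st=robot.state();p=st["tool_pos"];print(p,st["wrist_force"],st["wrist_torque"],st["joint_torque"].round(1))
print(OR.T@(p-OO))
```

```text
[527.40651486 220.30192598  70.35123317] [ 0.45209844  0.32713392 -1.77907404] [-0.02067164  0.06840321  0.0084515 ] [  0.  -54.7   4.2 -11.8   0.   -0.1  -0. ]
[-98.50171961   0.72400339  70.35123317]
```

carry_out(series=[[[1, 0, 0, 0], [2, 0, 0, 0], [2, 0, 0, 0]]])

```text
time_s: 16.6
tool_pos: [526.9, 220.1, 70.1]
eef_rot: [0.0, 0.986, 0.17, -0.002]
wrist_force: [-3.6, -1.5, 0.3]
gripper_width: 60.2
finger_force: 65.3
```

carry_out(series=[[[1, 0, 0, 0], [2, 0, 0, 0], [2, 0, 0, 0]]])

```text
time_s: 16.9
tool_pos: [526.1, 219.9, 70.0]
eef_rot: [0.0, 0.986, 0.17, -0.004]
wrist_force: [-5.0, -2.4, 0.8]
gripper_width: 60.3
finger_force: 65.3
```

carry_out(series=[[[1, 0, 0, 0], [2, 0, 0, 0], [2, 0, 0, 0]]])

```text
time_s: 17.2
tool_pos: [525.2, 219.7, 69.9]
eef_rot: [0.001, 0.986, 0.169, -0.007]
wrist_force: [-5.7, -2.4, 1.0]
gripper_width: 60.3
finger_force: 65.3
```

carry_out(series=[[[-4, 0, 0, 0], [-6.5, 0, 0, 0], [-6.5, 0, 3, 0], [-6.5, 0, 6, 0], [-6.5, 0, 8, 0], [-6.5, 0, 9, 0], [-6.5, 0, 10, 0], [-6.5, 0, 10, 0]]])

```text
time_s: 18.0
tool_pos: [528.0, 220.5, 60.3]
eef_rot: [-0.0, 0.986, 0.17, 0.001]
wrist_force: [0.1, -0.2, -1.4]
gripper_width: 60.5
finger_force: 65.3
```

carry_out(series=[[[0, 0, 0.7, 0], [0, 0, 1.4, 0], [0, 0, 1.4, 0]]])

```text
time_s: 18.3
tool_pos: [527.0, 220.2, 58.9]
eef_rot: [-0.0, 0.986, 0.17, 0.0]
wrist_force: [0.6, -0.2, -1.3]
gripper_width: 60.3
finger_force: 65.3
```

carry_out(series=[[[0, 0, 0.7, 0], [0, 0, 1.4, 0], [0, 0, 1.4, 0]]])

```text
time_s: 18.6
tool_pos: [526.9, 220.1, 57.9]
eef_rot: [-0.0, 0.986, 0.17, 0.0]
wrist_force: [-1.4, -0.7, 2.1]
gripper_width: 60.2
finger_force: 65.8
```

Run:
```python
from h import *
st=robot.state();p=st["tool_pos"];print(p,st["wrist_force"],st["wrist_torque"],st["joint_torque"].round(1))
print(OR.T@(p-OO))
s=robot.read_camera("side");t=robot.read_camera("top");cv2.imwrite("pics/i_s.png",s);cv2.imwrite("pics/i_t.png",t)
```

```text
[526.89862845 220.14739841  57.89100612] [-1.41193362 -0.65192833  2.11806128] [-0.0930494   0.20335726  0.00930106] [  0.1 -52.6   4.  -11.2  -0.   -0.4  -0. ]
[-99.03205677   0.74787526  57.89100612]
```

carry_out(series=[[[0, 0, 0, 0], [0, 0, 0, 0], [0, 0, 0, 0], [0, 0, 0, 0], [0, 0, 0, 0]]], hand=0.82)

```text
time_s: 19.2
tool_pos: [526.8, 220.1, 57.5]
eef_rot: [0.0, 0.986, 0.17, 0.0]
wrist_force: [0.8, 0.6, 0.3]
gripper_width: 70.2
finger_force: 0.0
```

Run:
```python
from h import *
st=robot.state();p=st["tool_pos"];print(p,st["wrist_force"],st["gripper_width"],st["finger_force"],st["time_s"])
s=robot.read_camera("side");t=robot.read_camera("top");cv2.imwrite("pics/j_s.png",s);cv2.imwrite("pics/j_t.png",t)
for n,im in(("s",s),("t",t)):
    d=np.abs(im.astype(int)-cv2.imread(f"pics/i_{n}.png")).max(2);ys,xs=np.where(d>40);print(n,len(xs),(xs.min(),xs.max(),ys.min(),ys.max()) if len(xs) else 0, cv2.connectedComponentsWithStats((d>40).astype(np.uint8))[2][1:9].tolist())
```

```text
[526.80781115 220.07889858  57.46395158] [0.84040896 0.61272526 0.27726201] 70.20458965067617 0.0 19.2
s 91 (np.int64(243), np.int64(591), np.int64(52), np.int64(275)) [[391, 52, 2, 1, 2], [383, 58, 1, 1, 1], [420, 58, 1, 1, 1], [414, 60, 1, 1, 1], [417, 61, 1, 1, 1], [425, 60, 2, 3, 4], [437, 73, 1, 1, 1], [354, 77, 1, 1, 1]]
t 0 0 []
```

carry_out(series=[[[-3, 0, 0, 0], [-9, 0, 0, 0], [-18, 0, 0, 0], [-28, 0, 0, 0], [-38, 0, 0, 0], [-50, 0, 0, 0], [-62, 0, 0, 0], [-74, 0, 0, 0], [-87, 0, -10, 0], [-87, 0, -20, 0], [-87, 0, -20, 0]]])

```text
time_s: 20.4
tool_pos: [445.8, 191.4, 78.9]
eef_rot: [-0.0, 0.986, 0.17, 0.002]
wrist_force: [0.6, -0.1, -0.4]
gripper_width: 69.5
finger_force: 0.0
```

carry_out(series=[[[0, 0, 0, -1], [0, 0, 0, -2], [0, 0, 0, -3], [0, 0, 0, -4], [0, 0, 0, -5], [0, 0, 0, -6], [0, 0, 0, -7], [0, 0, 0, -8], [0, 0, 0, -9], [0, 0, 0, -10], [0, 0, 0, -11], [0, 0, 0, -11.25], [0, 0, 0, -11.25], [0, 0, 0, -11.25]]], hand=1)

```text
time_s: 21.8
tool_pos: [445.1, 191.1, 77.5]
eef_rot: [0.0, 0.578, 0.816, 0.0]
wrist_force: [0.0, -0.3, 0.7]
gripper_width: 85.3
finger_force: 0.0
```

Run:
```python
from h import *
st=robot.state();p=st["tool_pos"];print(p,yaw(st["eef_rot"]),st["joints"].round(2),OR.T@(p-OO),st["gripper_width"],st["time_s"],st["wrist_force"])
s=robot.read_camera("side");t=robot.read_camera("top")
sheet("pics/k.png",[(s,(230,210,120,150,3),(0,0)),(t,(200,190,100,120,4),(380,0))])
for n in C: print(n,proj(n,[ov(x,y,z) for x,y,z in((-98,31,60),(-98,-31,60),(-98,31,74),(-98,-31,74),(-95,0,124),(-60,0,124))]).round(1).tolist())
```

```text
[445.06989259 191.05090731  77.48885536] 109.38388233078095 [-0.34  0.66 -0.19  2.1   0.29  0.41 -0.41] [-185.87982666    0.63530881   77.48885536] 85.33492065520052 21.8 [ 0.00566323 -0.25188397  0.66510691]
side [[278.0, 343.5], [283.5, 318.1], [277.5, 340.4], [283.1, 314.9], [277.4, 315.4], [260.8, 313.2]]
top [[262.1, 282.0], [277.8, 265.5], [261.5, 280.9], [277.4, 264.2], [266.7, 267.6], [257.1, 258.8]]
```

View pics/k.png

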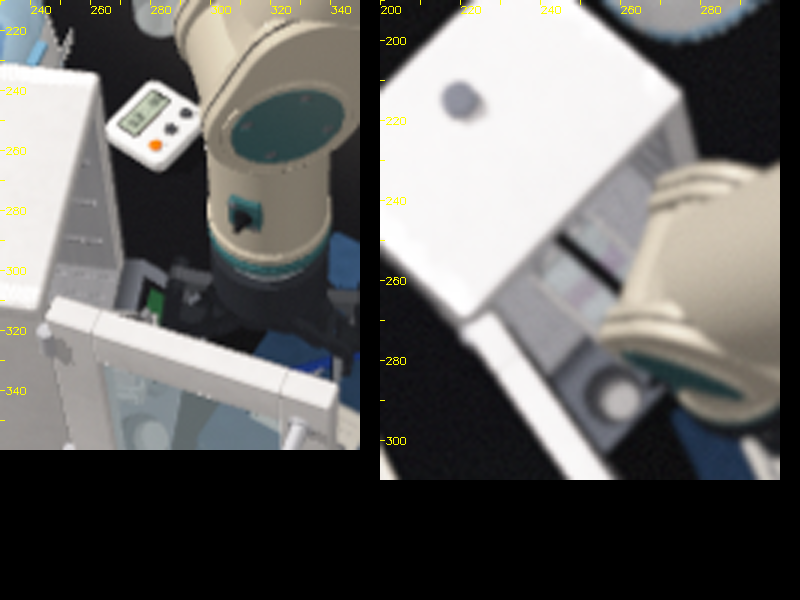

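Top view: the rack stands level with its bar from (245,249) to (259,261), where expected, so the release held. Next I push it in with the open front finger.

carry_out(series=[[[0, 0, 12, 0], [0, 0, 24, 0], [0, 10, 24, 0], [0, 20, 24, 0], [0, 26, 24, 0], [0, 30, 24, 0], [0, 34, 24, 0], [0, 38, 24, 0], [0, 42, 24, 0], [0, 46, 24, 0], [0, 50, 24, 0], [0, 54, 24, 0], [0, 58, 24, 0], [0, 62, 24, 0], [0, 66, 24, 0], [0, 70, 24, 0], [0, 74, 24, 0], [0, 78, 24, 0], [0, 81, 24, 0], [0, 81, 24, 0]]])

```text
time_s: 23.9
tool_pos: [521.8, 218.4, 53.6]
eef_rot: [0.0, 0.577, 0.817, 0.0]
wrist_force: [0.2, -0.3, 0.5]
gripper_width: 85.7
finger_force: 0.0
```

Run:
```python
from h import *
st=robot.state();p=st["tool_pos"];print(p,yaw(st["eef_rot"]),OR.T@(p-OO),st["time_s"],st["wrist_force"],st["wrist_torque"])
s=robot.read_camera("side");t=robot.read_camera("top");cv2.imwrite("pics/l_t.png",t)
```

```text
[521.79148078 218.35950575  53.57003367] 109.52166922895046 [-104.4430769     0.76733437   53.57003367] 23.9 [ 0.18922675 -0.25522884  0.50791651] [-0.0101558  -0.01230754  0.05176974]
```

carry_out(series=[[[0, 1.5, 0, 0], [0, 3, 0, 0], [0, 3, 0, 0], [0, 0, 0, 0], [0, -10, 0, 0], [0, -30, 0, 0], [0, -50, 0, 0], [0, -70, 0, 0], [0, -85, 0, 0], [0, -90, -30, 0], [0, -90, -75, 0], [0, -90, -125, 0], [0, -90, -175, 0], [0, -90, -225, 0], [0, -90, -270, 0], [0, -90, -300, 0], [0, -90, -300, 0]]], hand=1)

```text
time_s: 25.7
tool_pos: [437.8, 189.0, 357.6]
eef_rot: [0.003, 0.577, 0.817, 0.004]
wrist_force: [0.5, 0.9, 0.2]
gripper_width: 85.3
finger_force: 0.0
```

Run:
```python
from h import *
st=robot.state();p=st["tool_pos"]
rows([(361.7,328,354,9.6)],cur=(*p,yaw(st["eef_rot"])))
t=robot.read_camera("top");s=robot.read_camera("side");cv2.imwrite("pics/m_t.png",t)
g=cv2.cvtColor(t,6)
for y in(0,): print([ (x,int(g[tuple(np.round(proj("top",[ov(x,y,124)])[0][::-1]).astype(int))])) for x in range(-110,10,5)])
print([ (x,int(g[tuple(np.round(proj("top",[ov(x,-20,72)])[0][::-1]).astype(int))])) for x in range(-110,0,4)])
```

```text
pose [437.8 189.  357.6] 109.5
[[156.5, -25.3, 3.6, np.float64(12.49)]]
[(-110, 28), (-105, 29), (-100, 40), (-95, 47), (-90, 66), (-85, 75), (-80, 70), (-75, 112), (-70, 158), (-65, 163), (-60, 160), (-55, 158), (-50, 155), (-45, 145), (-40, 153), (-35, 158), (-30, 86), (-25, 60), (-20, 32), (-15, 64), (-10, 200), (-5, 239), (0, 245), (5, 246)]
[(-110, 57), (-106, 86), (-102, 107), (-98, 120), (-94, 124), (-90, 119), (-86, 124), (-82, 122), (-78, 130), (-74, 121), (-70, 117), (-66, 115), (-62, 117), (-58, 119), (-54, 131), (-50, 147), (-46, 144), (-42, 100), (-38, 56), (-34, 55), (-30, 56), (-26, 42), (-22, 35), (-18, 36), (-14, 41), (-10, 79), (-6, 92), (-2, 121)]
```

carry_out(series=[[[10, -2, 0, 1], [22, -4, 0, 2], [35, -6, 0, 3], [48, -8, 0, 4], [61, -10, 0, 5], [74, -12, 0, 6], [87, -14, 0, 7], [100, -16, 0, 8], [113, -18, 0, 9], [126, -20, 0, 10], [139, -22, 2, 11], [150, -24, 3, 12], [156.5, -25.3, 3.6, 12.49], [156.5, -25.3, 3.6, 12.49], [156.5, -25.3, 3.6, 12.49], [156.5, -25.3, 3.6, 12.49]]], hand=0.35)

```text
time_s: 27.4
tool_pos: [360.2, 326.2, 349.2]
eef_rot: [0.001, 0.996, 0.084, -0.0]
wrist_force: [-0.2, -0.3, 0.2]
gripper_width: 30.1
finger_force: 0.0
```

Run:
```python
from h import *
H=ov(-69,86,0)[:2]
rows([(361.9,328,253,9.6)]);print(robot.state()["joints"].round(2))
s=robot.read_camera("side");t=robot.read_camera("top")
# bar position check when gripped: (366.6,330.7) incl. lag -> then released at ~362-366
```

```text
pose [360.2 326.2 349.2] 9.6
[[2.0, -1.5, 96.2, np.float64(0.0)]]
[-0.71  0.27 -0.11  1.78  0.03  1.09 -2.23]
```

carry_out(series=[[[6.9, -3.2, 25, 0], [6.9, -3.2, 45, 0], [6.9, -3.2, 58, 0], [6.9, -3.2, 68, 0], [6.9, -3.2, 77, 0], [6.9, -3.2, 85, 0], [6.9, -3.2, 91, 0], [6.9, -3.2, 95, 0], [6.9, -3.2, 95, 0]]])

```text
time_s: 28.4
tool_pos: [366.3, 331.2, 254.6]
eef_rot: [0.0, 0.996, 0.084, -0.0]
wrist_force: [0.5, 0.0, -0.3]
gripper_width: 29.8
finger_force: 0.0
```

carry_out(series=[[[0, 0, 0, 0], [0, 0, 0, 0], [0, 0, 0, 0], [0, 0, 0, 0], [0, 0, 0, 0]]], hand=0)

```text
time_s: 28.9
tool_pos: [366.7, 331.6, 255.4]
eef_rot: [-0.0, 0.996, 0.084, 0.0]
wrist_force: [-0.4, -0.3, 4.7]
gripper_width: 7.9
finger_force: 58.9
```

Run:
```python
from h import *
H=ov(-69,86,0)[:2];st=robot.state();p=st["tool_pos"];v=p[:2]-H
print(st["gripper_width"],st["finger_force"],st["wrist_force"],np.linalg.norm(v),np.degrees(np.arctan2(v[1],v[0])))
r0=np.linalg.norm(v);k0=-86.6-(np.degrees(np.arctan2(v[1],v[0]))-360*(v[1]>0))
f=lambda k:(H[0]+(164.7+(r0-164.7)*k/k0)*np.cos(np.radians(-86.6-k)),H[1]+(164.7+(r0-164.7)*k/k0)*np.sin(np.radians(-86.6-k)),p[2],109.5-k)
print(k0)
rows([f(k) for k in np.linspace(k0,k0-88,21)[1:]],cur=(*p,yaw(st["eef_rot"])))
```

```text
7.902473150936674 58.887473344802856 [-0.35612677 -0.31937721  4.71155387] 161.46200548080174 172.50416023746553
100.89583976253448
pose [366.7 331.6 255.4] 9.6
[[-3.3, 11.9, -0.0, np.float64(-0.42)], [-5.7, 24.1, -0.0, np.float64(-0.97)], [-7.2, 36.5, -0.0, np.float64(-1.52)], [-7.7, 48.9, -0.0, np.float64(-2.07)], [-7.3, 61.3, -0.0, np.float64(-2.62)], [-5.9, 73.7, -0.0, np.float64(-3.17)], [-3.5, 86.0, -0.0, np.float64(-3.72)], [-0.2, 98.0, -0.0, np.float64(-4.27)], [4.0, 109.8, -0.0, np.float64(-4.82)], [9.1, 121.2, -0.0, np.float64(-5.37)], [15.0, 132.2, -0.0, np.float64(-5.92)], [21.8, 142.7, -0.0, np.float64(-6.47)], [29.4, 152.7, -0.0, np.float64(-7.02)], [37.7, 162.0, -0.0, np.float64(-7.57)], [46.8, 170.7, -0.0, np.float64(-8.12)], [56.5, 178.7, -0.0, np.float64(-8.67)], [66.8, 186.0, -0.0, np.float64(-9.22)], [77.6, 192.4, -0.0, np.float64(-9.77)], [88.9, 198.0, -0.0, np.float64(-10.32)], [100.6, 202.7, -0.0, np.float64(-10.87)]]
```

carry_out(series=[[[-3.3, 11.9, 0, -0.42], [-5.7, 24.1, 0, -0.97], [-7.2, 36.5, 0, -1.52], [-7.7, 48.9, 0, -2.07], [-7.3, 61.3, 0, -2.62], [-5.9, 73.7, 0, -3.17], [-3.5, 86, 0, -3.72], [-0.2, 98, 0, -4.27], [4, 109.8, 0, -4.82], [9.1, 121.2, 0, -5.37], [15, 132.2, 0, -5.92], [21.8, 142.7, 0, -6.47], [29.4, 152.7, 0, -7.02], [37.7, 162, 0, -7.57], [46.8, 170.7, 0, -8.12], [56.5, 178.7, 0, -8.67], [66.8, 186, 0, -9.22], [77.6, 192.4, 0, -9.77], [88.9, 198, 0, -10.32], [88.9, 198, 0, -10.32]]])

```text
time_s: 30.9
tool_pos: [489.0, 150.1, 255.4]
eef_rot: [0.001, 0.694, 0.72, 0.001]
wrist_force: [-0.6, -1.5, 5.4]
gripper_width: 8.0
finger_force: 59.6
```

Run:
```python
from h import *
H=ov(-69,86,0)[:2];st=robot.state();p=st["tool_pos"];v=p[:2]-H
print(st["gripper_width"],st["wrist_force"],np.linalg.norm(v),-86.6-np.degrees(np.arctan2(v[1],v[0])),OR.T@(p-OO))
k0=-86.6-np.degrees(np.arctan2(v[1],v[0]));r0=np.linalg.norm(v)
f=lambda k:(H[0]+(164.7+(r0-164.7)*k/k0)*np.cos(np.radians(-86.6-k)),H[1]+(164.7+(r0-164.7)*k/k0)*np.sin(np.radians(-86.6-k)),p[2],109.5-k)
rows([f(k) for k in (k0-4,k0-8,4,2,0,-1,-2,-3,-4)],cur=(*p,yaw(st["eef_rot"])))
```

```text
7.96774550753869 [-0.6344366  -1.54197323  5.4155741 ] 164.7806438947968 16.64717283515391 [-158.13528327  -52.5913485   255.36193541]
pose [489.  150.1 255.4] 92.2
[[-2.7, 11.2, -0.0, np.float64(-0.58)], [-4.5, 22.5, -0.0, np.float64(-1.08)], [-5.7, 35.8, -0.0, np.float64(-1.66)], [-5.9, 41.6, -0.0, np.float64(-1.91)], [-5.8, 47.3, -0.0, np.float64(-2.16)], [-5.7, 50.2, -0.0, np.float64(-2.29)], [-5.6, 53.1, -0.0, np.float64(-2.41)], [-5.4, 56.0, -0.0, np.float64(-2.54)], [-5.2, 58.8, -0.0, np.float64(-2.66)]]
```

carry_out(series=[[[-2.7, 11.2, 0, -0.58], [-4.5, 22.5, 0, -1.08], [-5.7, 35.8, 0, -1.66], [-5.9, 41.6, 0, -1.91], [-5.8, 47.3, 0, -2.16], [-5.7, 50.2, 0, -2.25], [-5.7, 50.2, 0, -2.25], [-5.7, 50.2, 0, -2.25]]])

```text
time_s: 31.7
tool_pos: [536.6, 146.0, 255.4]
eef_rot: [-0.0, 0.573, 0.82, -0.001]
wrist_force: [-3.7, -3.6, 8.1]
gripper_width: 7.8
finger_force: 59.8
```

carry_out(series=[[[0, 2, 0, 0], [0, 4, 0, 0], [0, 4, 0, 0], [0, 4, 0, 0]]])

```text
time_s: 32.1
tool_pos: [536.7, 146.0, 255.3]
eef_rot: [-0.002, 0.573, 0.82, -0.005]
wrist_force: [-11.0, -5.4, 14.9]
gripper_width: 7.8
finger_force: 60.8
```

Run:
```python
from h import *
st=robot.state();p=st["tool_pos"];print(p,OR.T@(p-OO),st["wrist_force"],st["joint_torque"].round(1))
```

```text
[536.70428657 145.97543872 255.28313838] [-114.54794549  -72.44288737  255.28313838] [-10.97669835  -5.44921913  14.91537814] [ -1.3 -39.4  -4.6 -21.2   0.5  -4.6  -0. ]
```

carry_out(series=[[[0, -3, 0, 0], [0, -6, 0, 0], [0, -6, 0, 0]]])

```text
time_s: 32.4
tool_pos: [535.6, 145.9, 255.4]
eef_rot: [0.0, 0.572, 0.82, -0.0]
wrist_force: [-1.0, -1.0, 5.7]
gripper_width: 8.0
finger_force: 59.6
```

carry_out(series=[[[0, 0, 0, 0], [0, 0, 0, 0], [0, 0, 0, 0], [0, 0, -15, 0], [0, 0, -40, 0], [0, 0, -85, 0], [0, 0, -85, 0]]], hand=0.35)

```text
time_s: 33.1
tool_pos: [538.4, 148.4, 345.2]
eef_rot: [0.003, 0.572, 0.82, 0.004]
wrist_force: [0.2, 0.6, -0.4]
gripper_width: 30.0
finger_force: 0.0
```

Run:
```python
from h import *
s=robot.read_camera("side");t=robot.read_camera("top");cv2.imwrite("pics/n_s.png",s);cv2.imwrite("pics/n_t.png",t)
for n,im,o in(("side",s,"side0"),("top",t,"top0")):
    # button centroid: bright blob near predicted
    c=proj(n,[ov(-101,52,37)])[0];print(n,c)
    x,y=c.astype(int);g=cv2.cvtColor(cv2.imread(f"pics/{o}.png"),6)[y-9:y+10,x-9:x+10];m=(g>150).astype(np.uint8)
    k,l,stt,ce=cv2.connectedComponentsWithStats(m);print(stt[1:].tolist(),(ce[1:]+[x-9,y-9]).round(1).tolist())
    d=np.abs(im.astype(int)-cv2.imread(f"pics/{o}.png")).max(2)
    hb=proj(n,[ov(-115,-72,267)])[0].astype(int);print("door diff",d[hb[1]-3:hb[1]+25,hb[0]-10:hb[0]+5].mean())
st=robot.state();print(st["tool_pos"],st["time_s"],st["joints"].round(2),st["wrist_force"])
```

```text
side [278.13326788 357.54106316]
[[8, 3, 9, 11, 78]] [[281.1, 355.7]]
door diff 3.480952380952381
top [258.56362403 289.92963687]
[[0, 0, 2, 2, 3], [7, 6, 8, 8, 46]] [[249.3, 280.3], [259.8, 289.7]]
door diff 3.164285714285714
[536.0381769  146.89000585 340.69756388] 33.2 [ 0.02  0.42 -0.5   1.62  0.21  1.16 -0.18] [-0.49302669  0.40046327  0.00253948]
```

Run:
```python
from h import *
np.set_printoptions(precision=1,suppress=True)
b=tri((280,356.2),(259.5,289.8));print(b[0],OR.T@(b[0]-OO),b[1])
rows([(*ov(-155,-72,0)[:2],340,109.5),(*ov(-155,-72,0)[:2],225,109.5),(*ov(-133,-72,0)[:2],225,109.5)])
```

```text
[505.3 265.1  41.6] [-104.4   50.4   41.6] 1.376312256903308
pose [536.  146.9 340.7] 110.2
[[-0.2, -40.1, 0.7, np.float64(0.08)], [-0.2, -40.1, 115.7, np.float64(0.08)], [-0.4, -18.1, 115.7, np.float64(0.08)]]
```

carry_out(series=[[[0, -20, 0, 0], [0, -40, 0, 0], [0, -40, 20, 0], [0, -40, 60, 0], [0, -40, 95, 0], [0, -40, 115, 0], [0, -40, 115, 0], [0, -32, 115, 0], [0, -26, 115, 0], [0, -23, 115, 0], [0, -20, 115, 0], [0, -17, 115, 0], [0, -15, 115, 0], [0, -15, 115, 0], [0, -15, 115, 0]]], hand=0)

```text
time_s: 34.7
tool_pos: [516.5, 139.2, 225.7]
eef_rot: [-0.002, 0.572, 0.82, -0.005]
wrist_force: [-14.9, -5.2, 15.7]
gripper_width: 0.1
finger_force: 10.6
```

Run:
```python
from h import *
st=robot.state();p=st["tool_pos"];print(p,OR.T@(p-OO),st["wrist_force"],st["time_s"])
```

```text
[516.49472048 139.15616144 225.68659221] [-135.87464253  -72.12492928  225.68659221] [-14.86535877  -5.22681072  15.70585108] 34.7
```

carry_out(series=[[[0, -15, 0, 0], [0, -40, 0, 0], [0, -60, 0, 0], [-25, -60, 20, 0], [-60, -60, 50, 0], [-95, -60, 80, 0], [-122, -60, 110, 0], [-124, -60, 130, 0], [-124, -60, 140, 0], [-124, -60, 140, 0], [-124, -60, 140, 0]]], hand=1)

```text
time_s: 35.8
tool_pos: [508.6, 5.4, 85.8]
eef_rot: [0.0, 0.572, 0.82, 0.001]
wrist_force: [-0.3, 0.9, 0.9]
gripper_width: 85.5
finger_force: 0.0
```

Run:
```python
from h import *
st=robot.state();p=st["tool_pos"];print(p,OR.T@(p-OO),yaw(st["eef_rot"]),st["wrist_force"],st["time_s"],st["gripper_width"],st["joints"].round(2))
rows([(*ov(-172,51.5,0)[:2],34,109.5),(*ov(-162,51.5,0)[:2],24,109.5)])
```

```text
[508.57041466   5.43389289  85.78588537] [-187.98183246 -195.53190027   85.78588537] 110.26309917367304 [-0.28005569  0.88055567  0.9286036 ] 35.8 85.49650580771818 [ 0.16  0.67 -0.34  2.03  0.44  0.51 -0.15]
pose [508.6   5.4  85.8] 110.3
[[246.8, 19.3, 51.8, np.float64(0.1)], [246.7, 29.3, 61.8, np.float64(0.1)]]
```

carry_out(series=[[[10, -18, 0, 0], [40, -18, 0, 0], [80, -18, 0, 0], [120, -18, 0, 0], [160, -18, 0, 0], [200, -18, 0, 0], [235, -10, 0, 0], [246, 10, 20, 0.1], [246.5, 19, 40, 0.1], [246.5, 19, 51.5, 0.1], [246.5, 19, 51.5, 0.1], [246.5, 19, 51.5, 0.1]]])

```text
time_s: 37.0
tool_pos: [440.3, 241.7, 34.1]
eef_rot: [0.0, 0.578, 0.816, -0.0]
wrist_force: [-0.5, 0.8, 0.4]
gripper_width: 85.4
finger_force: 0.0
```

Run:
```python
from h import *
st=robot.state();p=st["tool_pos"];print(p,OR.T@(p-OO),yaw(st["eef_rot"]),st["wrist_force"],st["time_s"])
```

```text
[440.32480707 241.73714676  34.06686785] [-173.43332676   49.99820324   34.06686785] 109.36157025270171 [-0.45385311  0.75450754  0.4115971 ] 37.0
```

carry_out(series=[[[0, 3, 3, 0], [0, 6, 6, 0], [0, 8, 8, 0], [0, 10, 10, 0], [0, 11, 11, 0], [0, 11, 11, 0]]])

```text
time_s: 37.6
tool_pos: [451.1, 245.6, 23.4]
eef_rot: [0.0, 0.578, 0.816, -0.0]
wrist_force: [-4.2, -2.2, 14.7]
gripper_width: 85.1
finger_force: 6.3
```

carry_out(series=[[[0, 1, 1, 0], [0, 2, 2, 0], [0, 2, 2, 0]]])

```text
time_s: 37.9
tool_pos: [451.4, 245.7, 22.8]
eef_rot: [0.0, 0.578, 0.816, -0.001]
wrist_force: [-10.8, -5.3, 30.9]
gripper_width: 85.3
finger_force: 15.2
```

carry_out(series=[[[0, 1, 1, 0], [0, 2, 2, 0], [0, 2, 2, 0]]])

```text
time_s: 38.2
tool_pos: [451.7, 245.7, 22.3]
eef_rot: [0.0, 0.578, 0.816, -0.002]
wrist_force: [-19.1, -6.9, 51.2]
gripper_width: 85.4
finger_force: 24.9
```

Run:
```python
from h import *
st=robot.state();p=st["tool_pos"];print(p,OR.T@(p-OO),yaw(st["eef_rot"]),OR.T@st["wrist_force"],st["time_s"],st["gripper_width"],st["finger_force"])
```

```text
[451.71130689 245.67510108  22.32479126] [-161.38542343   49.90939063   22.32479126] 109.4325702174047 [-20.34422305  -0.10484932  51.17841187] 38.2 85.35879425029405 24.879701742902398
```

carry_out(series=[[[0, -2, -2, 0], [0, -4, -4, 0], [0, -4, -4, 0], [0, -4, -4, 0]]])

```text
time_s: 38.6
tool_pos: [451.1, 245.6, 23.4]
eef_rot: [0.0, 0.578, 0.816, 0.0]
wrist_force: [-3.9, -1.4, 12.8]
gripper_width: 85.5
finger_force: 6.0
```

carry_out(series=[[[0, -0.7, -0.7, 0], [0, -1.4, -1.4, 0], [0, -1.4, -1.4, 0], [0, -1.4, -1.4, 0]]])

```text
time_s: 39.0
tool_pos: [450.4, 245.4, 24.3]
eef_rot: [0.0, 0.578, 0.816, 0.0]
wrist_force: [-0.8, -1.4, 6.5]
gripper_width: 85.4
finger_force: 2.2
```

carry_out(series=[[[0, -0.7, -0.7, 0], [0, -1.4, -1.4, 0], [0, -1.4, -1.4, 0], [0, -1.4, -1.4, 0]]])

```text
time_s: 39.4
tool_pos: [448.7, 244.9, 25.3]
eef_rot: [0.0, 0.578, 0.816, 0.0]
wrist_force: [-0.9, 0.1, 4.4]
gripper_width: 85.3
finger_force: 1.6
```

carry_out(series=[[[0, -0.7, -0.7, 0], [0, -1.4, -1.4, 0], [0, -1.4, -1.4, 0], [0, -1.4, -1.4, 0]]])

```text
time_s: 39.8
tool_pos: [447.0, 244.3, 26.5]
eef_rot: [-0.0, 0.578, 0.816, -0.0]
wrist_force: [0.1, -1.1, 2.1]
gripper_width: 85.4
finger_force: 1.1
```

carry_out(series=[[[0, -2, -2, 0], [0, -4, -4, 0], [0, -6, -6, 0], [0, -6, -6, 0], [0, -6, -6, 0]]])

```text
time_s: 40.3
tool_pos: [441.6, 242.5, 32.7]
eef_rot: [0.0, 0.578, 0.816, 0.0]
wrist_force: [-0.4, -0.6, -0.3]
gripper_width: 85.3
finger_force: 0.0
```

carry_out(series=[[[0, -15, 0, 0], [0, -35, -10, 0], [0, -40, -50, 0], [0, -40, -100, 0], [0, -40, -150, 0], [0, -40, -200, 0], [0, -40, -200, 0], [0, -40, -200, 0]]])

```text
time_s: 41.1
tool_pos: [404.5, 229.1, 233.7]
eef_rot: [0.001, 0.578, 0.816, 0.001]
wrist_force: [-0.1, 0.3, -0.8]
gripper_width: 85.4
finger_force: 0.0
```

Run:
```python
from h import *
s=robot.read_camera("side");t=robot.read_camera("top")
for n,im,o in(("side",s,"side0"),("top",t,"top0")):
    d=(np.abs(im.astype(int)-cv2.imread(f"pics/{o}.png")).max(2)>60).astype(np.uint8)
    k,l,stt,ce=cv2.connectedComponentsWithStats(d);print(n,[r.tolist() for r in stt[1:] if r[4]>25])
st=robot.state();print(st["tool_pos"],st["time_s"],st["wrist_force"])
```

```text
side [[518, 0, 12, 4, 33], [446, 0, 194, 317, 18505], [617, 0, 18, 59, 514], [388, 38, 103, 80, 2702], [550, 67, 19, 10, 78], [612, 68, 11, 49, 312], [532, 73, 6, 11, 27], [531, 81, 9, 15, 71], [389, 97, 62, 66, 1895], [366, 101, 32, 28, 376], [449, 115, 8, 8, 30], [301, 130, 96, 151, 6095], [322, 132, 29, 15, 83], [324, 138, 20, 15, 61], [294, 154, 20, 22, 39], [295, 154, 30, 40, 165], [397, 162, 9, 8, 31], [310, 176, 6, 7, 31], [315, 177, 10, 9, 28], [579, 247, 16, 49, 246], [547, 253, 17, 45, 359], [621, 274, 16, 10, 62], [296, 278, 12, 6, 50], [332, 288, 39, 19, 398], [600, 291, 12, 3, 33], [533, 296, 28, 57, 752], [582, 296, 51, 31, 1125], [301, 305, 3, 11, 26], [605, 331, 24, 14, 123], [467, 374, 52, 15, 346]]
top [[617, 140, 23, 29, 354], [630, 161, 10, 17, 100], [582, 168, 57, 44, 963], [367, 200, 34, 26, 697], [231, 226, 295, 85, 12503], [616, 230, 24, 47, 471], [378, 236, 187, 230, 10776], [246, 245, 8, 6, 32], [485, 266, 155, 199, 6186], [290, 293, 18, 29, 273], [248, 295, 11, 6, 37], [523, 368, 26, 21, 99], [384, 390, 10, 7, 43], [391, 395, 32, 28, 325], [441, 403, 6, 9, 34], [422, 432, 23, 20, 125]]
[403.13150067 228.36241663 231.63370758] 41.2 [ 0.27978442 -0.46539026 -0.26256525]
```

carry_out(series=[[[0, 0, -50, 0], [0, 0, -100, 0], [-40, 0, -120, 0], [-85, 0, -120, 0], [-130, 0, -120, 0], [-175, 0, -120, 0], [-220, 0, -120, 0], [-265, 0, -120, 0], [-310, 0, -120, 0], [-355, 0, -120, 0], [-400, 0, -120, 0], [-440, 0, -120, 0], [-480, 0, -120, 0], [-480, 0, -120, 0], [-480, 0, -120, 0], [-480, 0, -120, 0]]])

```text
time_s: 42.8
tool_pos: [562.6, -221.9, 351.2]
eef_rot: [-0.002, 0.577, 0.817, 0.0]
wrist_force: [0.8, 0.6, -0.1]
gripper_width: 85.2
finger_force: 0.0
```

Run:
```python
from h import *
s=robot.read_camera("side");t=robot.read_camera("top")
for n,im,o,b in(("side",s,"side0",(100,150,450,390)),("top",t,"top0",(150,80,450,345))):
    d=(np.abs(im.astype(int)-cv2.imread(f"pics/{o}.png")).max(2)>50).astype(np.uint8)
    x0,y0,x1,y1=b;k,l,stt,ce=cv2.connectedComponentsWithStats(d[y0:y1,x0:x1]);print(n,[[int(r[0]+x0),int(r[1]+y0),*map(int,r[2:])] for r in stt[1:] if r[4]>8])
st=robot.state();print(st["tool_pos"],st["time_s"])
```

```text
side [[331, 205, 43, 35, 854]]
top [[399, 80, 51, 75, 2124], [367, 200, 35, 26, 731]]
[ 562.89859464 -221.85623445  352.188801  ] 42.9
```

```bash
python3 -c "
from rig import robot
print(robot.hand_in())"
```

```text
the job is handed in; nothing more can be done
None
```

I placed the rack level on the oven's chamber floor, closed the door, pressed the start button to its stop and handed the job in at 42.9 s; the button press peaked at about 55 N on the wrist, and no verdict came back.

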